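# Zero a coffee grinder's slim grind ring by feel and back it off two marks

### The job

The coffee grinder has just been cleaned and its grind ring needs zeroing. Turn the slim black knurled ring, and only that ring, gently clockwise (seen from above) until you feel the burrs inside just touch, without forcing them, then back it off counter-clockwise by two marks of the scale (40 degrees) and let go. Do not touch the metal scale ring below it or the hopper above it, and leave the cup, mug and bean jar where they are.

Things in the scene. Friction and masses are not known exactly. Their poses are not given: they have to be found in the camera images.
- grinder: cream single-dose coffee grinder, firmly fixed, 252 mm tall; origin: on the vertical centre line of the grinding chamber, at counter height; -x is its front (spout and cup side). Foot 200 x 120 mm, column 104 x 104 mm, head 156 x 108 mm with flat top at 200 mm. Above it on the centre line: flange (radius 45 mm, top at 202 mm), scale ring, grind ring, hopper
- scale_ring: fixed aluminium ring under the grind ring, radius 40 mm, from z = 202 to 212 mm; 18 black marks on its flat top, 20 degrees apart, every third one bolder. Origin: centre of its underside. Must not be touched
- scale_top (a point): point on the centre line at the flat top of the scale ring (212 mm above the counter), which is also the underside of the grind ring
- ring_mid (a point): centre of the grind ring, on its vertical axis at mid-height (219 mm above the counter). The ring is black, knurled, radius 31 mm (62 mm across), 14 mm high (212 to 226 mm), with one orange index mark on its rim; it turns about the vertical axis and stays where it is left. It can be gripped across any diameter
- grind_ring (a joint): angle of the grind ring, rad, growing counter-clockwise seen from above (burrs apart). At 0 the orange mark points along the grinder's -x. Starts at 0.8 to 1.0; the burrs meet somewhere between -0.4 and +0.4, unknown each time. Turning takes 0.15 N m of steady friction; past the meeting point the torque rises by roughly 3 N m per rad; over 0.35 N m above friction damages the burrs
- hopper: fixed part above the grind ring: aluminium neck ring of radius 29 mm (226 to 234 mm above the counter), then smoked cup and wooden lid of radius 28.5 mm, top at 252 mm. Origin: centre of its underside. Must not be touched
- upper_burr: upper burr, hidden inside the chamber; origin: centre of its lower face. The ring's thread moves it 2.0 mm per rad, up when the ring turns counter-clockwise; two marks (0.70 rad) are 1.40 mm. It cannot be seen, and its reading is about as coarse as its whole travel
- lower_burr: lower burr, hidden inside the chamber, fixed; origin: centre of its upper face. The burrs touch when the upper burr's origin comes down to the height of this one, which differs by up to 0.8 mm either way from one start to the next. It cannot be seen
- dosing_cup: open steel cup, radius 26 mm, 62 mm high, standing loose on the foot plate under the spout, 62 mm in front of the ring's axis; origin: centre of its underside
- mug: white ceramic mug, radius 40 mm, 88 mm high, loose on the counter beside the grinder; origin: centre of its underside
- bean_jar: closed brown bean jar, radius 45 mm, 135 mm high, loose on the counter on the other side of the grinder; origin: centre of its underside

How it is judged:
By the outcome, as a careful person would: the job done as asked, in the order asked, and still so for the second after the job is handed in, with the robot touching nothing.
It also fails if it takes over 64 s, if anything falls off the work surface, if the arm or the gripper's body presses on something with over 40 N, if the wrist force passes 120 N, or if a joint passes its speed limit or range.

### The arm

A 7-joint arm with a two-finger parallel gripper is mounted at the origin on the work surface. World frame = base frame: x ahead of the robot, y to its left, z up, the work surface at z = 0. Lengths are in m, angles in rad, forces in N, time in s.
With the tool pointing down it reaches from about 0.425 to 0.8 m from the base axis. Payload 8.3 kg.
Tool frame: the origin (TCP) lies between the finger pads; the fingertips stand 14 mm ahead of it and the grasp point (between the pads) lies 5 mm behind it; z points along the fingers, y is the line along which they close (so a half turn about z gives the same grasp; the last joint's range is limited). The gripper opens to 85 mm and grips with 20 to 120 N. Pads are 22 mm wide; open, the fingers measure 114 mm over their backs; the gripper's body (76 mm by 85 mm) begins 54 mm behind the grasp point. The pads swing forward as they close: fully open they stand 13 mm farther back than shut.
Start: joints at [1.08, 0.383, 0.016, 1.37, -0.006, 1.388, -0.046], TCP at [0.259, -0.569, 0.245] pointing down, gripper open.
Joint ranges: [-2.95, 2.95], [-0.25, 2.06], [-1.52, 1.56], [0.18, 2.33], [-1.44, 4.58], [0.02, 2.06], [-3.01, 3.01]. Speed limits (rad/s): [2.39, 2.39, 3.01, 3.01, 3.14, 3.14, 3.14].

### API

Orientations are given as a unit quaternion [x, y, z, w].
In Python, from plant import status, vision, r, models gives the robot as it stands.
- The arm moves only by the tool jog_arm, never from a script. Its argument "series" is one flat list of numbers, 4 for each row, row after row: the shift along the tool's x, y, z as a fraction of full scale, then the turn about the tool's z as a fraction of full scale. In form: [dx, dy, dz, roll, dx, dy, dz, roll, ...]. A call has 1 to 5 rows; each row is the pose to reach, as a shift and turn from the pose commanded when the call began, along the tool's axes at that moment; what a row does not reach only later rows make up. Full scale, the value 1, is 10 cm for a shift and pi/2 rad for a turn. A row lasts 1/10 s, in which the tool goes at most 50 mm and 8.59 degrees, less where a joint would pass 70% of its speed; a pose out of reach is approached as far as the arm can. A call with a number of a shift or a turn outside -1 to 1 is refused whole. A call with a gripper value outside its range is refused whole. "grip" is the opening, from 0 (shut) to 1 (fully open), set as the call begins (left out, the last holds). The fingers move at their own pace and stop on an object; "grip_force" is the grip in N (left out, the last holds). Time passes only in rows, so rows that repeat a pose let the fingers close. It gives the time, the measured TCP pose, the force, the opening and the grip force at its end, in the units of the state.
- status.sense(): the state, without advancing time (a new reading comes with each control period).
- vision.get_image(name): name is "side" or "top"; returns a dict with "frame" (480x640x3 uint8, red, green, blue), "depth" (480x640 float32, m along the optical axis (not along the pixel's ray), 0 where there is no reading), "intrinsics" (3x3 intrinsics, pixels), "extrinsics" (4x4, takes a point from world to camera coordinates). Camera axes: x right, y up, looking along -z (the intrinsics and any distortion apply to the point x, -y, -z); pixel columns grow to the right and rows downward; lengths in m; the calibration is good to about 2 mm. A picture is of the moment at which its call begins.
- r.close_job(): hands the job in; it is judged then, once.
Trained networks look in the newest picture that a camera, given by its name, has taken for a name from the list of things; names that differ only in an ending like _2 or _b are one class to them, and where a whole thing is asked for, a point or a joint stands for the part that bears it (a point fixed in the world has none). Each returns a list of dicts, best first, with "score" (0 to 1); they miss things now and then, are a little off and sometimes report something else, mostly with a low value. They report only what shows in the picture. A call takes as long as a camera call.
- models.look_for(camera, thing): "location" ([x, y, z] in m, in the coordinates of the camera as it stood for that picture, good to about 4 mm: the middle of the surface that is visible of it).
- models.outline_of(camera, thing): "region" (480x640 bool, what is visible of it).
The state is a dict: "time": time; "joints": joint angles; "dq": joint speeds; "effort": joint torques, N m; "ee_pos": TCP position; "tool_rot": TCP orientation; "force": force on the tool from outside, world axes, zero at the start; "moment": the same for the moment, N m; "grip_width": finger opening in m; "grasp_force": force on a finger pad.
Only numpy, scipy, OpenCV 4.12 (cv2) and the standard library are available. Lean on these libraries where they do the work, as an engineer would, in place of code of your own. Each camera call takes 0.05 s, during which the arm holds its last target. There are 200 camera calls.

## Working session

There is one attempt and no reset: what is moved stays moved. The work goes in short steps, Python scripts to look and compute and a tool call to move; the robot and the scene stay as the last step left them, time stands still between calls to the robot, and variables do not carry over. Pictures are saved under pics/ and viewed, at most 10 in all, crops included, and the job is handed in when it is done.

Besides the shell and the picture viewer there is one more tool, called by a JSON object that holds its "api" and its "payload". jog_arm: Moves the arm, as the interface text tells. Its arguments: {"type":"object","properties":{"series":{"type":"array"},"grip":{"type":"number"},"grip_force":{"type":"number"}},"required":["series"]}

```bash
mkdir -p pics
cat > h.py <<'E'
import numpy as np, cv2
from plant import status, vision, r, models
def world(im,p):  # cam->world
    return (np.linalg.inv(im['extrinsics'])@np.r_[p,1])[:3]
def cloud(im):
    d=im['depth'];K=im['intrinsics'];v,u=np.mgrid[:480,:640]
    P=np.stack([(u-K[0,2])*d/K[0,0],-(v-K[1,2])*d/K[1,1],-d,np.ones_like(d)],-1)
    return (P@np.linalg.inv(im['extrinsics']).T)[...,:3]
E
python3 - <<'E'
from h import *
s=status.sense();print({k:np.round(v,3) for k,v in s.items()})
for c in('top','side'):
    im=vision.get_image(c);cv2.imwrite(f'pics/{c}0.png',im['frame'][...,::-1]);np.savez(f'{c}0.npz',**im)
    print(c,np.round(np.linalg.inv(im['extrinsics']),3).tolist(),im['intrinsics'].tolist())
    for t in('ring_mid','scale_ring','hopper','grinder','dosing_cup','mug','bean_jar'):
        print(t,[(round(float(o['score']),2),np.round(world(im,o['location']),3)) for o in models.look_for(c,t)[:2]])
E
```

```text
{'time': np.float64(0.0), 'joints': array([ 1.08 ,  0.384,  0.016,  1.371, -0.006,  1.388, -0.046]), 'dq': array([ 0.   ,  0.002,  0.   , -0.001,  0.001, -0.   ,  0.   ]), 'effort': array([ 1.0000e-03, -6.2759e+01,  8.4500e-01, -3.7182e+01,  1.6000e-02,
        1.4000e-02,  0.0000e+00]), 'ee_pos': array([ 0.259, -0.568,  0.244]), 'tool_rot': array([ 0.977,  0.212, -0.   , -0.001]), 'force': array([-0.052, -0.267, -0.119]), 'moment': array([-0.011,  0.007, -0.015]), 'grasp_force': np.float64(0.0), 'grip_width': np.float64(0.086)}
top [[-0.03, 0.987, -0.159, 0.442], [-0.999, -0.032, -0.012, 0.043], [-0.017, 0.158, 0.987, 0.965], [0.0, 0.0, 0.0, 1.0]] [[467.7778194104186, 0.0, 316.7931326693515], [0.0, 467.7778194104186, 231.4316245670414], [0.0, 0.0, 1.0]]
ring_mid [(0.65, array([0.522, 0.063, 0.227]))]
scale_ring [(0.97, array([0.54 , 0.069, 0.211]))]
hopper [(0.94, array([0.544, 0.069, 0.251])), (0.22, array([0.526, 0.064, 0.226]))]
grinder [(0.86, array([0.536, 0.067, 0.201]))]
dosing_cup [(0.64, array([0.475, 0.078, 0.062]))]
mug [(0.89, array([ 0.462, -0.133,  0.03 ]))]
bean_jar [(0.65, array([0.577, 0.249, 0.138]))]
side [[-0.878, 0.352, -0.325, 0.305], [-0.479, -0.638, 0.603, 0.539], [0.005, 0.685, 0.728, 0.745], [0.0, 0.0, 0.0, 1.0]] [[516.4151273599269, 0.0, 317.52624352017045], [0.0, 516.4151273599269, 234.3544115666496], [0.0, 0.0, 1.0]]
ring_mid [(0.89, array([0.533, 0.092, 0.22 ])), (0.61, array([0.533, 0.108, 0.172]))]
scale_ring [(0.57, array([0.529, 0.092, 0.215]))]
hopper [(0.64, array([0.544, 0.076, 0.25 ]))]
grinder [(0.93, array([0.537, 0.108, 0.171]))]
dosing_cup [(0.18, array([0.566, 0.281, 0.118]))]
mug [(0.88, array([ 0.461, -0.108,  0.056]))]
bean_jar [(0.62, array([0.566, 0.279, 0.117]))]
```

Run:
```python
from h import *
from scipy.optimize import least_squares
crops=[]
for c in('top','side'):
    im=dict(np.load(f'{c}0.npz'));P=cloud(im)
    near=np.hypot(P[...,0]-.541,P[...,1]-.069)<.08
    for nm,z0,z1,rr in(('lid',.245,.258,.0285),('scale',.206,.217,.040),('flange+',.200,.2045,.045)):
        m=near&(P[...,2]>z0)&(P[...,2]<z1)&(im['depth']>0)
        Q=P[m]
        if len(Q)<20: continue
        print(c,nm,len(Q),'z',np.round(np.percentile(Q[:,2],[5,50,95]),4),'minAreaCircle',np.round(cv2.minEnclosingCircle(Q[:,:2].astype(np.float32)*1000)[0],1),round(cv2.minEnclosingCircle(Q[:,:2].astype(np.float32)*1000)[1],1),'mean',np.round(Q[:,:2].mean(0),4))
    v,u=np.where(near&(P[...,2]>.19));v0,v1,u0,u1=v.min()-10,v.max()+10,u.min()-10,u.max()+10
    print(c,u0,v0,u1,v1)
    crops.append(cv2.resize(im['frame'][v0:v1,u0:u1,::-1],(400,400*(v1-v0)//(u1-u0)),interpolation=cv2.INTER_CUBIC))
H=max(x.shape[0] for x in crops)
cv2.imwrite('pics/c1.png',np.hstack([cv2.copyMakeBorder(x,0,H-x.shape[0],0,0,0) for x in crops]))
```

```text
top lid 1033 z [0.2505 0.2526 0.2544] minAreaCircle [548.2  69.4] 28.4 mean [0.5479 0.0695]
top scale 636 z [0.2102 0.2125 0.2148] minAreaCircle [549.7  68.8] 41.6 mean [0.5423 0.0683]
top flange+ 1797 z [0.2001 0.2013 0.2036] minAreaCircle [545.7  69. ] 76.2 mean [0.5482 0.0689]
top 262 189 351 298
side lid 956 z [0.2491 0.2517 0.2531] minAreaCircle [548.4  69.5] 29.3 mean [0.547  0.0712]
side scale 686 z [0.2072 0.2117 0.2155] minAreaCircle [547.7  69.7] 40.3 mean [0.5387 0.087 ]
side flange+ 1052 z [0.2001 0.2009 0.2032] minAreaCircle [547.1  69.6] 74.3 mean [0.54   0.0819]
side 264 178 391 283
```

View pics/c1.png

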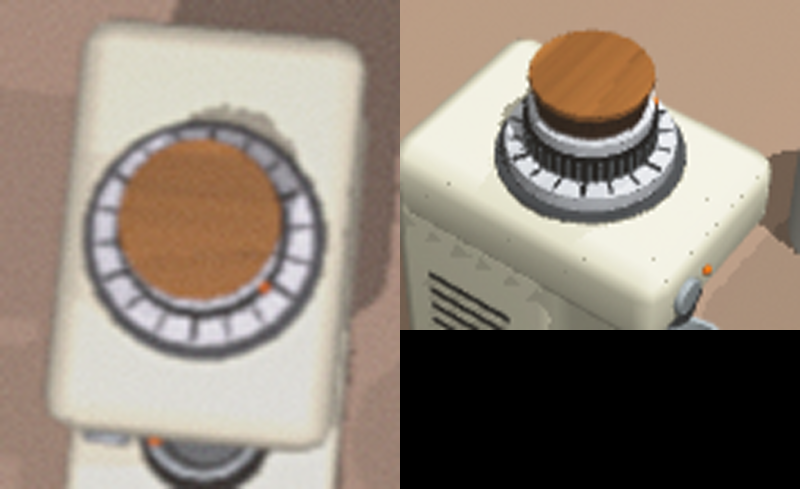

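View pics/side0.png

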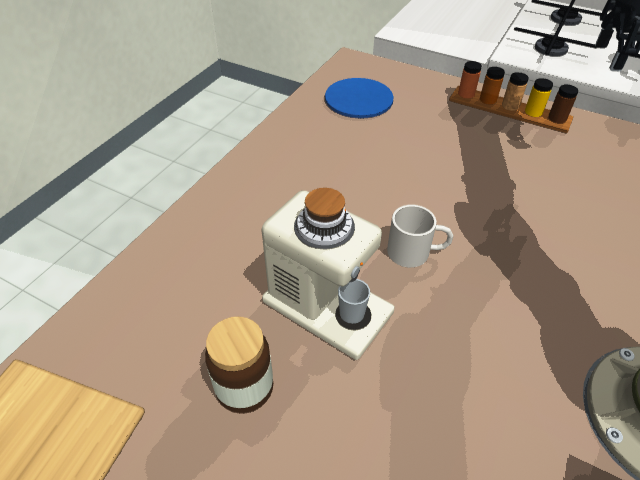

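{"api": "jog_arm", "payload": {"series": [0.5, -0.4, -0.3, 0, 1, -0.8, -0.6, 0, 1, -0.8, -0.6, 0], "grip": 1, "grip_force": 25}}

```text
time: 1.1
ee_pos: [0.3183, -0.4524, 0.3064]
tool_rot: [0.977, 0.213, 0.0, 0.0]
force: [0.5, -1.1, 0.2]
grip_width: 0.0857
grasp_force: 0.0
```

{"api": "jog_arm", "payload": {"series": [0.4, -0.4, 0, 0, 0.8, -0.8, 0, 0, 1, -0.9, 0, 0]}}

```text
time: 1.4
ee_pos: [0.3718, -0.3277, 0.3061]
tool_rot: [0.977, 0.213, 0.001, 0.0]
force: [0.5, 0.2, 0.8]
grip_width: 0.0857
grasp_force: 0.0
```

{"api": "jog_arm", "payload": {"series": [0.4, -0.4, 0, 0, 0.8, -0.8, 0, 0, 1, -0.9, 0, 0]}}

```text
time: 1.7
ee_pos: [0.4251, -0.204, 0.306]
tool_rot: [0.977, 0.214, 0.001, 0.0]
force: [0.1, -0.6, -0.6]
grip_width: 0.0854
grasp_force: 0.0
```

{"api": "jog_arm", "payload": {"series": [0.4, -0.4, 0, 0, 0.8, -0.8, 0, 0, 1, -0.9, 0, 0]}}

```text
time: 2.0
ee_pos: [0.4785, -0.0802, 0.306]
tool_rot: [0.977, 0.214, 0.001, 0.0]
force: [0.7, -0.7, 0.7]
grip_width: 0.0854
grasp_force: 0.0
```

{"api": "jog_arm", "payload": {"series": [0, 0, 0, -0.09, 0, 0, 0, -0.18, 0, 0, 0, -0.27, 0, 0, 0, -0.36, 0, 0, 0, -0.45], "grip": 0.73}}

```text
time: 2.5
ee_pos: [0.4781, -0.0842, 0.3055]
tool_rot: [0.842, 0.54, 0.0, 0.0]
force: [-0.0, 1.0, -0.6]
grip_width: 0.0624
grasp_force: 0.0
```

{"api": "jog_arm", "payload": {"series": [0, 0, 0, -0.09, 0, 0, 0, -0.19, 0, 0, 0, -0.19, 0, 0, 0, -0.19, 0, 0, 0, -0.19]}}

```text
time: 3.0
ee_pos: [0.478, -0.0843, 0.3054]
tool_rot: [0.755, 0.655, 0.0, 0.0]
force: [0.1, -0.6, 0.2]
grip_width: 0.0623
grasp_force: 0.0
```

Run:
```python
from h import *
s=status.sense();print({k:np.round(v,3) for k,v in s.items() if k in('time','joints','ee_pos','tool_rot','grip_width','moment')})
im=vision.get_image('side');np.savez('side1.npz',**im)
P=cloud(im);e=s['ee_pos']
m=(np.hypot(P[...,0]-e[0],P[...,1]-e[1])<.09)&(P[...,2]>.26)
v,u=np.where(m);v0,v1,u0,u1=v.min()-15,v.max()+15,u.min()-15,u.max()+15
print(u0,v0,u1,v1)
Q=P[m];from scipy.spatial.transform import Rotation as R
T=(Q-e)@R.from_quat(s['tool_rot']).as_matrix()
for lo,hi in((-.07,-.028),(.028,.07)):
    q=T[(T[:,1]>lo)&(T[:,1]<hi)];print('tip z',np.round(np.percentile(q[:,2],[90,97,99,100]),4),len(q))
cv2.imwrite('pics/s1.png',cv2.resize(im['frame'][v0:v1,u0:u1,::-1],None,fx=4,fy=4,interpolation=2)[:600,:800])
```

```text
{'time': np.float64(3.0), 'joints': array([ 0.532,  0.081, -0.45 ,  1.617,  0.035,  1.452, -0.062]), 'ee_pos': array([ 0.478, -0.084,  0.305]), 'tool_rot': array([0.755, 0.655, 0.   , 0.   ]), 'moment': array([ 0.012, -0.009, -0.   ]), 'grip_width': np.float64(0.062)}
364 -15 493 158
tip z [-0.037  -0.0083 -0.0004  0.0077] 3054
tip z [-0.0117  0.0007  0.0054  0.0089] 1379Traceback (most recent call last):
  File "<stdin>", line 12, in <module>
cv2.error: OpenCV(4.12.0) /io/opencv/modules/imgproc/src/resize.cpp:4208: error: (-215:Assertion failed) !ssize.empty() in function 'resize'
```

Run:
```python
from h import *
from scipy.spatial.transform import Rotation as R
im=dict(np.load('side1.npz'));P=cloud(im);e=np.array([.478,-.0843,.3054]);M=R.from_quat([.755,.655,0,0]).as_matrix()
T=(P-e)@M; ok=(P[...,2]>.25)&(np.hypot(P[...,0]-e[0],P[...,1]-e[1])<.09)
for lo,hi in((-.07,-.03),(.03,.07)):
    m=ok&(T[...,1]>lo)&(T[...,1]<hi)&(T[...,2]>-.005);v,u=np.where(m)
    for a in np.unique(u): 
        b=v[u==a].max(); print(a,b,np.round(T[b,a]*1000,1),end='; ')
    print()
E_=np.linalg.inv(im['extrinsics']) if 0 else im['extrinsics'];K=im['intrinsics']
f=cv2.resize(im['frame'][0:158,364:493,::-1],None,fx=4,fy=4,interpolation=2).copy()
# overlay predicted levels: front face corners of pads at tool z
def px(t):
    c=E_@np.r_[e+M@np.array(t),1];return ((K[0,0]*c[0]/-c[2]+K[0,2]-364)*4,(-K[1,1]*c[1]/-c[2]+K[1,2])*4)
for z,col in((0,(0,0,255)),(.005,(0,255,0)),(.01,(255,0,0))):
    for s in(-1,1):
        a=px((-.011,s*.031,z));b=px((.011,s*.031,z));cv2.line(f,tuple(map(int,a)),tuple(map(int,b)),col,1)
cv2.imwrite('pics/s1.png',f[:600])
```

```text
433 141 [ 10.9 -32.7   4.5]; 434 142 [  8.4 -33.5   7.4]; 435 142 [ 11.5 -36.2   4.3]; 436 142 [ 10.1 -37.2   4.7]; 437 143 [  8.6 -38.4   6.8]; 438 142 [  6.1 -38.6   6.5]; 439 141 [  1.4 -38.    7.7]; 440 140 [  5.8 -40.7   2.2]; 441 140 [  8.4 -43.2  -0.5]; 442 140 [  8.4 -44.6  -1.1]; 443 139 [  3.9 -44.1   0.1]; 444 138 [ -0.7 -43.5   1.3]; 445 137 [ -2.5 -44.    0.4]; 446 136 [ -5.8 -43.9   0.6]; 447 134 [ -3.9 -45.4  -4.6]; 
389 117 [ 6.8 43.7 -2.5]; 390 120 [ 5.1 42.3  3.2]; 391 124 [ 9.7 37.5  5.6]; 392 125 [ 8.2 36.4  7.9]; 393 125 [10.1 33.8  5.6]; 394 125 [10.2 32.1  4.9]; 395 125 [ 9.2 31.   5. ]; 396 126 [ 7.4 30.1  7.4]; 397 125 [ 3.  30.8  8.3]; 398 124 [-0.9 31.3  8.9]; 399 121 [-2.  30.9  4.1]; 400 122 [-6. 31.  8.]; 401 121 [-8.5 30.8  7.6]; 402 119 [-11.8  31.3   6. ];
```

View pics/s1.png

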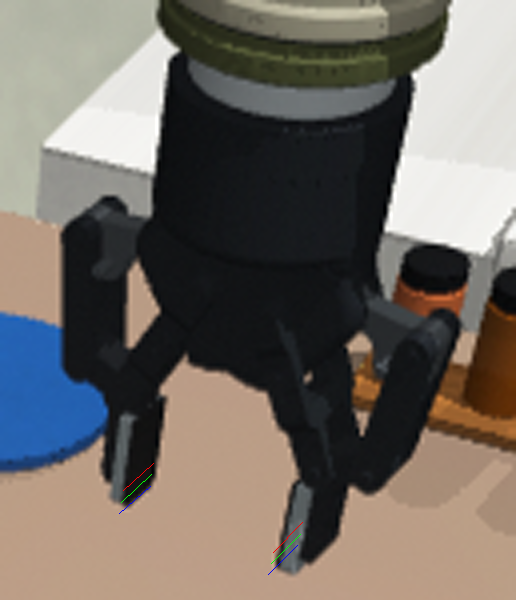

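{"api": "jog_arm", "payload": {"series": [0.4, 0.12, 0, 0, 0.8, 0.24, 0, 0, 0.8, 0.24, 0, 0], "grip": 1}}

```text
time: 3.35
ee_pos: [0.5137, -0.0018, 0.3054]
tool_rot: [0.752, 0.659, 0.001, -0.001]
force: [-0.7, 0.1, -0.5]
grip_width: 0.0852
grasp_force: 0.0
```

{"api": "jog_arm", "payload": {"series": [0.4, 0.12, 0, 0, 0.8, 0.24, 0, 0, 0.817, 0.237, 0, 0, 0.817, 0.237, 0, 0, 0.817, 0.237, 0, 0]}}

```text
time: 3.85
ee_pos: [0.5474, 0.0683, 0.3052]
tool_rot: [0.755, 0.656, -0.0, 0.0]
force: [0.1, 0.3, -0.9]
grip_width: 0.0857
grasp_force: 0.0
```

Run:
```python
from h import *
from scipy.spatial.transform import Rotation as R
s=status.sense();print({k:np.round(v,4) for k,v in s.items() if k in('time','joints','ee_pos','tool_rot','grip_width','moment')})
M=R.from_quat(s['tool_rot']).as_matrix();print('move (tool, units)',M.T@(np.array([.548,.0694,.223])-s['ee_pos'])*10)
im=dict(np.load('side1.npz'));P=cloud(im);e=np.array([.478,-.0843,.3054]);T=((P-e)@R.from_quat([.755,.655,0,0]).as_matrix())*1000
ok=(P[...,2]>.25)&(np.hypot(P[...,0]-e[0],P[...,1]-e[1])<.09)
for z in range(-60,10,5):
    q=T[ok&(T[...,2]>z)&(T[...,2]<z+5)]; y=q[:,1]
    print(z,np.round([y[y>0].min(initial=99),y[y<0].max(initial=-99)],1))
```

```text
{'time': np.float64(3.85), 'joints': array([ 0.2843,  0.2504, -0.5749,  1.4489,  0.1362,  1.4826, -0.4281]), 'ee_pos': array([0.5474, 0.0683, 0.3052]), 'tool_rot': array([ 7.547e-01,  6.560e-01, -3.000e-04,  1.000e-04]), 'moment': array([-0.0378, -0.0001, -0.0147]), 'grip_width': np.float64(0.0857)}
move (tool, units) [0.01218684 0.00425998 0.82173565]
-60 [ 5.7 -1.1]
-55 [ 22.5 -24.1]
-50 [ 25.1 -27.5]
-45 [ 27.6 -27.9]
-40 [ 30.3 -32.7]
-35 [ 30.3 -34.4]
-30 [ 29.5 -31.9]
-25 [ 29.7 -32.2]
-20 [ 29.9 -32.4]
-15 [ 29.5 -31.9]
-10 [ 29.4 -32.3]
-5 [ 29.5 -32.6]
0 [ 29.5 -32.1]
5 [ 29.8 -33.5]
```

{"api": "jog_arm", "payload": {"series": [0.012, 0.01, 0.15, 0, 0.012, 0.01, 0.35, 0, 0.012, 0.01, 0.6, 0, 0.012, 0.01, 0.76, 0, 0.012, 0.01, 0.82, 0]}}

```text
time: 4.35
ee_pos: [0.5478, 0.0683, 0.2217]
tool_rot: [0.755, 0.656, -0.001, -0.0]
force: [-0.5, 0.7, -0.2]
grip_width: 0.0857
grasp_force: 0.0
```

{"api": "jog_arm", "payload": {"series": [0, 0, 0, 0, 0, 0, 0, 0]}}

```text
time: 4.55
ee_pos: [0.5491, 0.0699, 0.2244]
tool_rot: [0.754, 0.656, 0.001, 0.0]
force: [1.1, -0.1, -0.3]
grip_width: 0.0854
grasp_force: 0.0
```

```bash
cat > snap.py <<'E'
from h import *
import sys
s=status.sense();print({k:np.round(v,4).tolist() for k,v in s.items() if k in('time','ee_pos','tool_rot','grip_width','moment','force')})
im=vision.get_image('side');n=sys.argv[1];np.savez(n+'.npz',**im)
cv2.imwrite(f'pics/{n}.png',cv2.resize(im['frame'][150:270,255:395,::-1],None,fx=5,fy=5,interpolation=2))
E
python3 snap.py d1
```

```text
{'time': 4.55, 'ee_pos': [0.5491, 0.0699, 0.2244], 'tool_rot': [0.7545, 0.6564, 0.0005, 0.0005], 'force': [1.1153, -0.0581, -0.2888], 'moment': [-0.0418, -0.0209, 0.0053], 'grip_width': 0.0854}
```

View pics/d1.png

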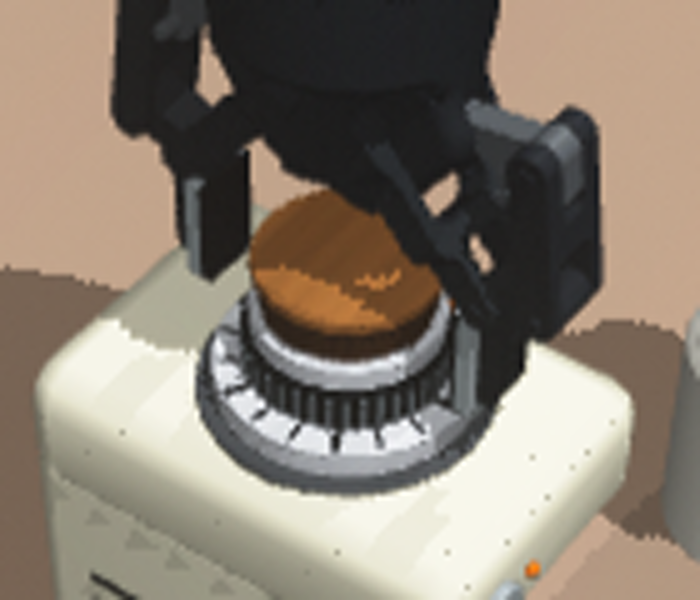

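Run:
```python
from h import *
from scipy.spatial.transform import Rotation as R
im=dict(np.load('d1.npz'));P=cloud(im);s=status.sense();e=s['ee_pos'];print(np.round(e,4))
T=((P-e)@R.from_quat(s['tool_rot']).as_matrix())*1000
dark=im['frame'].max(-1)<90
for sg in(-1,1):
    m=(T[...,1]*sg>38)&(T[...,1]*sg<60)&(abs(T[...,0])<14)&(P[...,2]>.216)
    z=P[m][:,2];print(sg,m.sum(),np.round(np.sort(z)[:12]*1000,1))
    m2=m&(T[...,2]<-5)&(T[...,2]>-30);print(' inner y',np.round(np.percentile(T[m2][:,1]*sg,[2,10,30]),1))
```

```text
[0.5492 0.0701 0.2246]
-1 2303 [225.  225.3 225.4 225.8 226.1 226.4 226.7 227.4 228.2 229.1 229.4 229.5]
 inner y [44.1 45.8 49.6]
1 729 [222.1 222.6 223.6 224.1 224.6 224.7 224.7 225.  225.7 225.9 225.9 226.1]
 inner y [40.7 41.3 42. ]
```

{"api": "jog_arm", "payload": {"series": [0, 0, 0, 0, 0, 0, 0, 0, 0, 0, 0, 0, 0, 0, 0, 0, 0, 0, 0, 0], "grip": 0.77, "grip_force": 25}}

```text
time: 5.1
ee_pos: [0.5486, 0.0705, 0.2234]
tool_rot: [0.754, 0.657, 0.0, -0.0]
force: [-0.2, -0.7, -0.6]
grip_width: 0.0658
grasp_force: 0.0
```

```bash
python3 snap.py d2
python3 - <<'E'
from h import *
from scipy.spatial.transform import Rotation as R
im=dict(np.load('d2.npz'));P=cloud(im);s=status.sense();e=s['ee_pos']
T=((P-e)@R.from_quat(s['tool_rot']).as_matrix())*1000
for sg in(-1,1):
    m=(T[...,1]*sg>33.5)&(T[...,1]*sg<50)&(abs(T[...,0])<12)&(P[...,2]>.2145)
    z=P[m][:,2];print(sg,m.sum(),np.round(np.sort(z)[:12]*1000,1))
E
```

```text
{'time': 5.1, 'ee_pos': [0.5486, 0.0705, 0.2234], 'tool_rot': [0.7541, 0.6568, 0.0, -0.0], 'force': [-0.1557, -0.7264, -0.6452], 'moment': [0.0064, -0.0234, -0.0154], 'grip_width': 0.0658}
-1 2336 [215.9 217.1 217.9 218.5 219.3 219.6 219.9 220.4 220.7 221.3 221.4 221.4]
1 243 [217.6 219.3 220.  220.4 221.5 222.5 222.9 223.5 223.9 224.2 224.3 225.1]
```

View pics/d2.png

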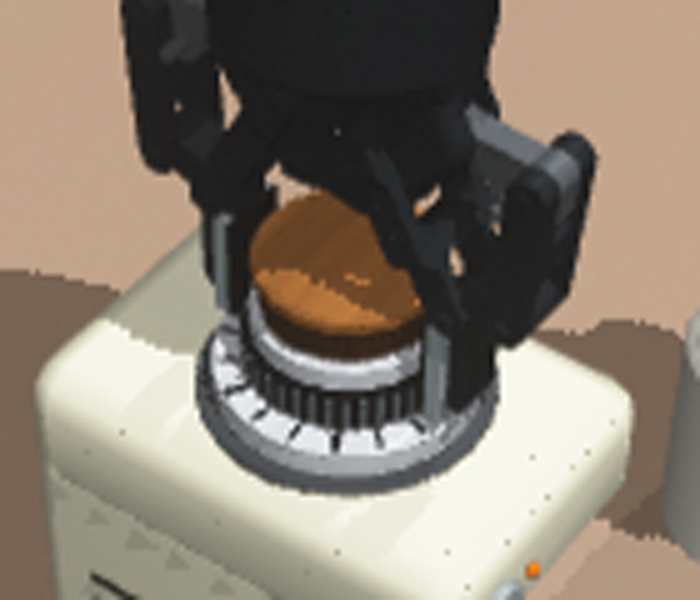

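{"api": "jog_arm", "payload": {"series": [-0.01, 0, 0, 0, -0.01, 0, 0, 0, -0.01, 0, 0, 0, -0.01, 0, 0, 0, -0.01, 0, 0, 0], "grip": 0.6}}

```text
time: 5.65
ee_pos: [0.5494, 0.0702, 0.2239]
tool_rot: [0.754, 0.657, 0.001, 0.0]
force: [4.0, 3.3, -0.4]
grip_width: 0.0604
grasp_force: 28.7
```

```bash
cat > st.py <<'E'
from h import *
from scipy.spatial.transform import Rotation as R
s=status.sense();M=R.from_quat(s['tool_rot']).as_matrix()
print('t',round(s['time'],2),'yaw',round(np.arctan2(M[1,0],M[0,0]),4),'Mz',round(s['moment'][2],4),'Ftool',np.round(M.T@s['force'],2),'pos',np.round(s['ee_pos'],4),'w',round(s['grip_width'],4),'gf',round(s['grasp_force'],1),'M',np.round(s['moment'],3),'tau7',round(s['effort'][6],3),'q7',round(s['joints'][6],3))
E
python3 st.py
```

```text
t 5.65 yaw 1.4338 Mz 0.0424 Ftool [3.8  3.53 0.37] pos [0.5494 0.0702 0.2239] w 0.0604 gf 28.7 M [ 0.612 -1.138  0.042] tau7 -0.019 q7 -0.448
```

{"api": "jog_arm", "payload": {"series": [0.004, 0.006, 0, 0.02, 0.004, 0.006, 0, 0.04, 0.004, 0.006, 0, 0.06, 0.004, 0.006, 0, 0.08, 0.004, 0.006, 0, 0.1]}}

```text
time: 6.15
ee_pos: [0.5497, 0.0702, 0.2239]
tool_rot: [0.803, 0.595, 0.001, 0.0]
force: [1.7, 1.1, 2.0]
grip_width: 0.061
grasp_force: 28.9
```

```bash
python3 st.py
```

```text
t 6.15 yaw 1.2753 Mz 0.1651 Ftool [ 1.55  1.33 -2.04] pos [0.5497 0.0702 0.2239] w 0.061 gf 28.9 M [ 0.319 -0.749  0.165] tau7 0.499 q7 -0.601
```

{"api": "jog_arm", "payload": {"series": [0, 0, 0, 0.03, 0, 0, 0, 0.06, 0, 0, 0, 0.09, 0, 0, 0, 0.12, 0, 0, 0, 0.12]}}

```text
time: 6.65
ee_pos: [0.55, 0.0701, 0.2239]
tool_rot: [0.856, 0.517, 0.001, 0.0]
force: [5.0, 1.9, 0.6]
grip_width: 0.0607
grasp_force: 28.8
```

```bash
python3 st.py
```

```text
t 6.65 yaw 1.0869 Mz -0.1503 Ftool [ 4.04  3.56 -0.62] pos [0.55   0.0701 0.2239] w 0.0607 gf 28.8 M [ 0.328 -1.202 -0.15 ] tau7 -0.645 q7 -0.783
```

{"api": "jog_arm", "payload": {"series": [0, 0, 0, 0.008, 0, 0, 0, 0.016, 0, 0, 0, 0.024, 0, 0, 0, 0.032, 0, 0, 0, 0.032]}}

```text
time: 7.15
ee_pos: [0.55, 0.07, 0.2239]
tool_rot: [0.868, 0.496, 0.001, 0.0]
force: [5.7, 2.0, 1.8]
grip_width: 0.0606
grasp_force: 28.8
```

```bash
python3 st.py
```

```text
t 7.15 yaw 1.0384 Mz -0.0269 Ftool [ 4.67  3.89 -1.76] pos [0.55   0.07   0.2239] w 0.0606 gf 28.8 M [ 0.295 -1.332 -0.027] tau7 -0.144 q7 -0.83
```

{"api": "jog_arm", "payload": {"series": [0.003, 0.004, 0, 0.007, 0.003, 0.004, 0, 0.014, 0.003, 0.004, 0, 0.021, 0.003, 0.004, 0, 0.028, 0.003, 0.004, 0, 0.035]}}

```text
time: 7.65
ee_pos: [0.5501, 0.07, 0.2239]
tool_rot: [0.882, 0.471, 0.001, 0.0]
force: [4.8, 1.5, 5.4]
grip_width: 0.0608
grasp_force: 29.2
```

```bash
python3 st.py
```

```text
t 7.65 yaw 0.9817 Mz 0.1306 Ftool [ 3.93  3.12 -5.35] pos [0.5501 0.07   0.2239] w 0.0608 gf 29.2 M [ 0.163 -1.128  0.131] tau7 0.091 q7 -0.885
```

{"api": "jog_arm", "payload": {"series": [0, 0, 0, 0.007, 0, 0, 0, 0.014, 0, 0, 0, 0.021, 0, 0, 0, 0.028, 0, 0, 0, 0.035]}}

```text
time: 8.15
ee_pos: [0.5502, 0.0699, 0.2239]
tool_rot: [0.895, 0.447, 0.001, 0.0]
force: [4.2, 1.2, 5.1]
grip_width: 0.0606
grasp_force: 29.1
```

```bash
python3 st.py
```

```text
t 8.15 yaw 0.9267 Mz 0.1719 Ftool [ 3.43  2.64 -5.12] pos [0.5502 0.0699 0.2239] w 0.0606 gf 29.1 M [ 0.227 -1.214  0.172] tau7 0.089 q7 -0.938
```

{"api": "jog_arm", "payload": {"series": [0, 0, 0, 0.007, 0, 0, 0, 0.014, 0, 0, 0, 0.021, 0, 0, 0, 0.028, 0, 0, 0, 0.035]}}

```text
time: 8.65
ee_pos: [0.5503, 0.0699, 0.2239]
tool_rot: [0.907, 0.422, 0.001, 0.0]
force: [4.7, 1.7, 4.7]
grip_width: 0.0608
grasp_force: 29.1
```

```bash
python3 st.py
```

```text
t 8.65 yaw 0.8716 Mz 0.1568 Ftool [ 4.35  2.49 -4.71] pos [0.5503 0.0699 0.2239] w 0.0608 gf 29.1 M [ 0.177 -1.273  0.157] tau7 0.089 q7 -0.991
```

{"api": "jog_arm", "payload": {"series": [0.002, 0.002, 0, 0.007, 0.002, 0.002, 0, 0.014, 0.002, 0.002, 0, 0.021, 0.002, 0.002, 0, 0.028, 0.002, 0.002, 0, 0.035]}}

```text
time: 9.15
ee_pos: [0.5504, 0.0698, 0.2239]
tool_rot: [0.918, 0.397, 0.001, 0.0]
force: [4.4, 1.1, 5.1]
grip_width: 0.0608
grasp_force: 29.2
```

```bash
python3 st.py
```

```text
t 9.15 yaw 0.8166 Mz 0.1453 Ftool [ 3.82  2.52 -5.07] pos [0.5504 0.0698 0.2239] w 0.0608 gf 29.2 M [ 0.083 -1.027  0.145] tau7 0.09 q7 -1.044
```

{"api": "jog_arm", "payload": {"series": [0, 0, 0, 0.007, 0, 0, 0, 0.014, 0, 0, 0, 0.021, 0, 0, 0, 0.028, 0, 0, 0, 0.035]}}

```text
time: 9.65
ee_pos: [0.5504, 0.0697, 0.2239]
tool_rot: [0.928, 0.372, 0.001, 0.0]
force: [4.5, 1.6, 4.7]
grip_width: 0.0605
grasp_force: 29.2
```

```bash
python3 st.py
```

```text
t 9.65 yaw 0.7616 Mz 0.1686 Ftool [ 4.33  1.99 -4.65] pos [0.5504 0.0697 0.2239] w 0.0605 gf 29.2 M [ 0.102 -1.151  0.169] tau7 0.09 q7 -1.097
```

{"api": "jog_arm", "payload": {"series": [0, 0, 0, 0.007, 0, 0, 0, 0.014, 0, 0, 0, 0.021, 0, 0, 0, 0.028, 0, 0, 0, 0.035]}}

```text
time: 10.15
ee_pos: [0.5505, 0.0697, 0.2239]
tool_rot: [0.938, 0.346, 0.001, 0.0]
force: [4.4, 1.4, 4.2]
grip_width: 0.0608
grasp_force: 29.2
```

```bash
python3 st.py
```

```text
t 10.15 yaw 0.7064 Mz 0.1606 Ftool [ 4.24  1.84 -4.19] pos [0.5505 0.0697 0.2239] w 0.0608 gf 29.2 M [ 1.000e-03 -1.159e+00  1.610e-01] tau7 0.073 q7 -1.151
```

{"api": "jog_arm", "payload": {"series": [0, 0, 0, 0.007, 0, 0, 0, 0.014, 0, 0, 0, 0.021, 0, 0, 0, 0.028, 0, 0, 0, 0.035]}}

```text
time: 10.65
ee_pos: [0.5505, 0.0696, 0.2239]
tool_rot: [0.947, 0.32, 0.001, 0.0]
force: [4.7, 1.1, 4.6]
grip_width: 0.061
grasp_force: 29.1
```

```bash
python3 st.py
```

```text
t 10.65 yaw 0.6517 Mz 0.2907 Ftool [ 4.38  1.96 -4.62] pos [0.5505 0.0696 0.2239] w 0.061 gf 29.1 M [-0.054 -1.188  0.291] tau7 -0.088 q7 -1.204
```

{"api": "jog_arm", "payload": {"series": [0, 0, 0, 0.003, 0, 0, 0, 0.006, 0, 0, 0, 0.009]}}

```text
time: 10.95
ee_pos: [0.5506, 0.0696, 0.2239]
tool_rot: [0.95, 0.314, 0.001, 0.0]
force: [5.7, 0.9, 5.0]
grip_width: 0.0605
grasp_force: 29.1
```

```bash
python3 st.py
```

```text
t 10.95 yaw 0.6379 Mz 0.3406 Ftool [ 5.16  2.66 -5.02] pos [0.5506 0.0696 0.2239] w 0.0605 gf 29.1 M [-0.057 -1.257  0.341] tau7 -0.254 q7 -1.217
```

{"api": "jog_arm", "payload": {"series": [0, 0, 0, -0.03, 0, 0, 0, -0.08, 0, 0, 0, -0.14, 0, 0, 0, -0.2, 0, 0, 0, -0.25]}}

```text
time: 11.45
ee_pos: [0.5501, 0.07, 0.2239]
tool_rot: [0.869, 0.494, 0.0, 0.0]
force: [1.5, 1.8, 6.7]
grip_width: 0.0604
grasp_force: 29.3
```

{"api": "jog_arm", "payload": {"series": [0, 0, 0, -0.05, 0, 0, 0, -0.1, 0, 0, 0, -0.15, 0, 0, 0, -0.2, 0, 0, 0, -0.23]}}

```text
time: 11.95
ee_pos: [0.5496, 0.0703, 0.2239]
tool_rot: [0.766, 0.642, -0.0, -0.0]
force: [-1.2, 2.7, 9.2]
grip_width: 0.0609
grasp_force: 29.4
```

{"api": "jog_arm", "payload": {"series": [0, 0, 0, -0.001, 0, 0, 0, -0.002, 0, 0, 0, -0.003]}}

```text
time: 12.25
ee_pos: [0.5496, 0.0702, 0.2238]
tool_rot: [0.766, 0.643, -0.0, -0.0]
force: [-0.3, 2.4, 8.8]
grip_width: 0.0604
grasp_force: 29.4
```

```bash
python3 st.py
```

```text
t 12.25 yaw 1.3971 Mz -0.1475 Ftool [ 2.36 -0.71 -8.83] pos [0.5496 0.0702 0.2238] w 0.0604 gf 29.4 M [ 0.328 -0.253 -0.147] tau7 0.126 q7 -0.485
```

{"api": "jog_arm", "payload": {"series": [0, 0, 0, 0, 0, 0, 0, 0, 0, 0, 0, 0, 0, 0, 0, 0, 0, 0, 0, 0], "grip": 1}}

```text
time: 12.75
ee_pos: [0.5497, 0.0697, 0.223]
tool_rot: [0.766, 0.643, -0.0, -0.0]
force: [0.1, 0.3, -0.3]
grip_width: 0.0858
grasp_force: 0.0
```

{"api": "jog_arm", "payload": {"series": [0, 0, -0.1, 0, 0, 0, -0.3, 0, 0, 0, -0.55, 0, 0, 0, -0.8, 0, 0, 0, -0.9, 0]}}

```text
time: 13.25
ee_pos: [0.5507, 0.0702, 0.3167]
tool_rot: [0.766, 0.643, 0.002, 0.001]
force: [0.2, -0.3, 0.5]
grip_width: 0.0857
grasp_force: 0.0
```

{"api": "jog_arm", "payload": {"series": [-0.3, 0, 0, 0, -0.7, 0, 0, 0, -1, 0, 0, 0, -1, 0, 0, 0]}}

```text
time: 13.65
ee_pos: [0.532, -0.0344, 0.3129]
tool_rot: [0.768, 0.64, -0.001, 0.001]
force: [0.1, -0.4, 0.7]
grip_width: 0.0852
grasp_force: 0.0
```

{"api": "jog_arm", "payload": {"series": [-0.3, 0, 0, 0, -0.7, 0, 0, 0, -1, 0, 0, 0, -1, 0, 0, 0]}}

```text
time: 14.05
ee_pos: [0.5142, -0.1323, 0.3127]
tool_rot: [0.768, 0.64, -0.001, 0.0]
force: [0.1, 0.6, 0.1]
grip_width: 0.0855
grasp_force: 0.0
```

```bash
python3 st.py
python3 - <<'E'
from h import *
im=vision.get_image('top');np.savez('top2.npz',**im)
A=dict(np.load('top0.npz'));c=np.array([.5482,.0694])
crops=[]
for n,I in(('before',A),('after',im)):
    hsv=cv2.cvtColor(I['frame'],cv2.COLOR_RGB2HSV)
    P=cloud(I);near=np.hypot(P[...,0]-c[0],P[...,1]-c[1])
    w=(I['frame'][...,0].astype(float)-I['frame'][...,2])
    m=(near<.038)&(P[...,2]>.214)&(P[...,2]<.234)&(w>60)
    v,u=np.where(m)
    K=I['intrinsics'];X=np.linalg.inv(I['extrinsics'])
    if len(u):
        uu,vv=np.average(u,weights=w[m]),np.average(v,weights=w[m])
        d=X[:3,:3]@np.array([(uu-K[0,2])/K[0,0],-(vv-K[1,2])/K[1,1],-1]);o=X[:3,3]
        for z in(.226,.219):
            p=o+d*(z-o[2])/d[2]-np.r_[c,0];print(n,len(u),round(uu,1),round(vv,1),z,'r',round(np.hypot(*p[:2]),4),'ang',round(np.arctan2(p[1],p[0]),4))
    crops.append(cv2.resize(I['frame'][189:298,262:351,::-1],(400,490),interpolation=2))
cv2.imwrite('pics/cmp.png',np.hstack(crops))
E
```

```text
t 14.05 yaw 1.3895 Mz 0.0293 Ftool [ 0.63  0.03 -0.15] pos [ 0.5142 -0.1323  0.3127] w 0.0855 gf 0.0 M [-0.012  0.037  0.029] tau7 0.984 q7 -0.055
before 4 320.5 252.5 0.226 r 0.0305 ang -2.3342
before 4 320.5 252.5 0.219 r 0.0299 ang -2.3157
after 5 319.6 253.2 0.226 r 0.0302 ang -2.3889
after 5 319.6 253.2 0.219 r 0.0296 ang -2.372
```

View pics/cmp.png

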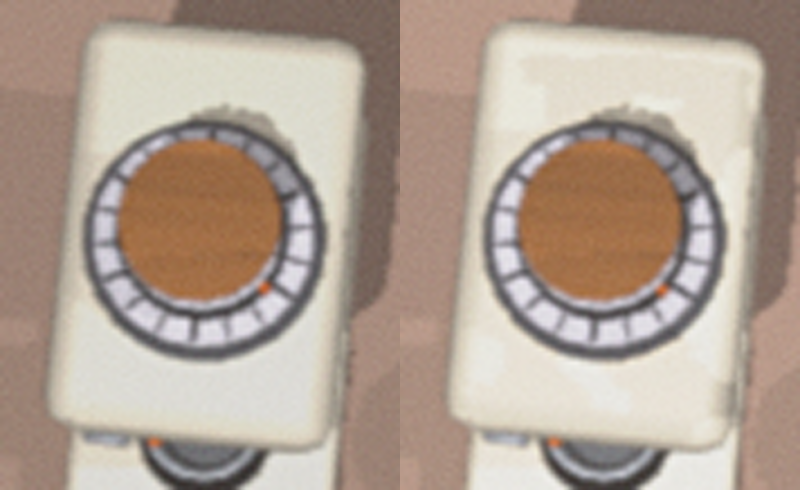

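```bash
python3 - <<'E'
from h import *
c=np.array([.5482,.0694]);A=dict(np.load('top0.npz'))
def ang(I):
    f=I['frame'].astype(float);w=f[...,0]-.5*f[...,1]-.5*f[...,2]   # redness
    P=cloud(I);K=I['intrinsics'];X=np.linalg.inv(I['extrinsics'])
    v,u=np.mgrid[246:260,313:327];W=w[246:260,313:327].copy()
    d=np.stack([(u-K[0,2])/K[0,0],-(v-K[1,2])/K[1,1],-np.ones(u.shape)],-1)@X[:3,:3].T;o=X[:3,3]
    p=o+d*((.224-o[2])/d[...,2])[...,None]-np.r_[c,0]
    rr=np.hypot(p[...,0],p[...,1]);W=np.clip(W-12,0,None)*((rr>.0275)&(rr<.0355))
    q=(p[...,:2]*W[...,None]).sum((0,1))/W.sum();return np.arctan2(q[1],q[0]),np.hypot(*q),W.sum()
print('before',np.round(ang(A),4))
R=np.array([ang(vision.get_image('top')) for _ in range(6)]);print('after',np.round(R.mean(0),4),R.std(0)[0])
# grinder yaw via scale / head rectangle
im=dict(np.load('top0.npz'));P=cloud(im)
m=(abs(P[...,2]-.2)<.003)&(np.hypot(P[...,0]-c[0],P[...,1]-c[1])<.13)
print(cv2.minAreaRect((P[m][:,:2]*1000).astype(np.float32)))
E
python3 st.py
```

```text
before [-2.335e+00  3.030e-02  5.395e+02]
after [-2.372400e+00  3.020000e-02  5.024167e+02] 0.00031186189980498234
((552.7958374023438, 69.37922668457031), (102.46261596679688, 150.01309204101562), 82.78213500976562)
t 14.4 yaw 1.3993 Mz -0.0177 Ftool [-0.32  0.78  0.95] pos [ 0.5156 -0.1257  0.3134] w 0.0853 gf 0.0 M [-0.001  0.024 -0.018] tau7 -0.011 q7 -0.056
```

```bash
python3 -c "
from plant import r
print(r.close_job())"
```

```text
the job is handed in; nothing more can be done
None
```

I turned the grind ring clockwise until the burrs just touched, about 0.18 N m above friction at most and well under the 0.35 N m limit. I then backed it off by 0.70 rad (40 degrees) counter-clockwise and released it; the orange mark in the camera images matches the wrist's net turn, and the job is handed in.

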